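# Short spin on the microcentrifuge

## Robot

A 7-joint arm with a two-finger parallel gripper is mounted at the origin on the work surface. World frame = base frame: x ahead of the robot, y to its left, z up, the work surface at z = 0. Lengths are in m, angles in rad, forces in N, time in s.
With the tool pointing down it reaches from about 0.4 to 0.85 m from the base axis. Payload 4.5 kg.
Tool frame: the origin (TCP) lies midway between the tips of the shut fingers; the grasp point (between the pads) lies 19 mm behind it; z points along the fingers, y is the line along which they close (so a half turn about z gives the same grasp; the last joint's range is limited). The gripper opens to 88 mm and grips with 3 to 60 N. Pads are 18 mm wide; open, the fingers measure 123 mm over their backs; the gripper's body (75 mm by 187 mm) begins 45 mm behind the grasp point.
Start: joints at [1.313, 0.689, -0.195, 1.565, 0.157, 0.902, -0.215], TCP at [0.18, -0.599, 0.239] pointing down, gripper open.
Joint ranges: [-3.01, 3.01], [-0.46, 2.08], [-1.47, 1.51], [0.13, 2.56], [-1, 4.14], [0.04, 2.09], [-2.66, 2.66]. Speed limits (rad/s): [2.57, 2.57, 3.14, 3.14, 3.14, 3.14, 3.14].

## Interface

Orientations are given as a unit quaternion [x, y, z, w].
In Python, from plant import r gives the robot as it stands.
- The arm moves only by the tool carry_out, never from a script. Its argument "plan" is a list of rows, each an object with "rot": the turn, a rotation vector about the tool's x, y, z in rad, a list of three; "xyz": the shift along the tool's x, y, z in m, a list of three; "grip": the closure in counts, from 0 (fully open) to 255 (shut). In form: [{"rot": [wx, wy, wz], "xyz": [dx, dy, dz], "grip": grip}, ...]. A call has 1 to 8 rows; each row is the pose to reach, as a shift and turn from the pose commanded when the call began, along the tool's axes at that moment; what a row does not reach only later rows make up. A row lasts 1/12 s, in which the tool goes at most 41.7 mm and 7.16 degrees, less where a joint would pass 70% of its speed; a pose out of reach is approached as far as the arm can. A call with a gripper value outside its range is refused whole. The fingers move at their own pace and stop on an object; "squeeze" is the grip in N (left out, the last holds). Time passes only in rows, so rows that repeat a pose let the fingers close. It gives the time, the measured TCP pose, the force, the opening and the grip force at its end, in the units of the state.
- r.get_state(): the state, without advancing time (a new reading comes with each control period).
- r.snapshot(name): name is "side" or "top"; returns the picture (384x512x3 uint8, red, green, blue); there is no depth.
- r.camera_params(name): a dict with "fx", "fy", "cx", "cy" (pixels), "position" and "attitude" of the camera in the world. Camera axes: x right, y down, z forward; pixel columns grow to the right and rows downward; lengths in m; the calibration is good to about 2 mm. A picture is of the moment at which its call begins. camera_params takes no time and is no camera call.
- r.finish_job(): hands the job in; it is judged then, once.
The state is a dict: "clock": time; "q": joint angles; "qd": joint speeds; "joint_torque": joint torques, N m; "tool_pos": TCP position; "eef_rot": TCP orientation; "contact_force": force on the tool from outside, world axes, zero at the start; "moment": the same for the moment, N m; "opening": opening from 0.0 (shut) to 1.0 (fully open); "finger_force": force on a finger pad.
Only numpy, scipy, OpenCV 4.12 (cv2) and the standard library are available. Lean on these libraries where they do the work, as an engineer would, in place of code of your own. Each camera call takes 0.05 s, during which the arm holds its last target. There are 200 camera calls.

## Task

The microtubes are already in the rotor of the bench centrifuge: give them a short spin. Switch the machine on by pressing down the raised near end of its power rocker, then push the open lid down until its catch snaps shut, then press the round short-spin key at the right-hand end of the panel fully down and keep it down: the machine spins only while that key is held, so your program finishes while still holding it. It is all done with the closed fingertips; press no other key, keep your fingers off the rotor, do not lift the lid, and leave the things standing around where they are.

Things in the scene. Friction and masses are not known exactly. Their poses are not given: they have to be found in the camera images.
- centrifuge: White bench microcentrifuge, fixed, 300 mm deep (x), 250 mm wide (y), deck 113 mm high, lid hinged at the back over a round rotor chamber; position and yaw vary. Origin: centre of its underside on the bench. Its -x is the front (towards the robot at yaw 0), +y its left as seen from the front, z up.
- panel_mid (a point): Middle of the grey control panel on the machine's front, 86 mm up the slope, 240 mm wide. The panel slopes up and away from the robot at 25.2 degrees: this point's x points up the slope, y to the left, z out of the panel. From left to right: black power rocker, display with two small keys below it, two oblong keys one above the other, round short-spin key. All keys are light grey.
- power_rocker (a joint): Black rocker switch at the left end of the panel (93 mm left of its middle), 41 mm long up the slope, 24 mm wide, in a bezel 52 x 34 mm and 3 mm high. 0 = off, as found: the near (lower) end stands up, about 7 mm over the bezel; 0.28 rad = on: near end down, nearly flush with the bezel. It stays where it is left; pressing the near end takes about 3 N.
- rocker_near_end (a point): Point on the top face of the rocker's raised near half, 18 mm from the pivot line (2.5 mm short of the end), in the middle of its width. It travels 5 mm along the panel's normal from off to on.
- lid (a joint): The lid. 0 = shut and caught; starts open at 0.75 to 1.1 rad, can open to 1.3. Stiff hinge: it stays where it is left, and swings shut with 1 to 3 N at the front edge. At about 0.06 rad a tongue under its front edge meets a spring roller catch: about 10 N are needed to get past, falling off from 0.03 rad on; keep pushing until it is at 0, where it stays (a rigid stop).
- lid_press (a point): Point on the lid's outer (top) face, mid-width, 20 mm in from its front edge; moves with the lid. The lid is a flat slab 190 mm from hinge line to front edge, 236 mm wide, 20 mm thick; a window with a raised ring 100 mm across begins 47 mm behind the front edge. With the lid shut this point lies 170 mm in front of the hinge line and 22 mm above it.
- lid_hinge (a point): Middle of the lid's hinge line, 128 mm behind the machine's centre and 113 mm above the bench. The hinge line runs along the machine's y; the lid's front edge swings up and away from the robot as it opens.
- short_key (a joint): The round short-spin key, 24 mm across, at the right-hand end of the panel (machine y = -92 mm, half-way up the slope). 0 = up, 0.004 m = fully down into the panel along the panel's normal. Spring: starts to move at 1.5 N, fully down at 5 N; springs back up when let go.
- short_key_top (a point): Centre of the top face of the round short-spin key, 7 mm above the panel when up; moves with the key.
- start_key (a joint): Upper of the two oblong keys (26 mm wide, 18 mm up the slope, standing 7 mm proud), centre 42 mm left of and 21 mm up the slope from the round key's. Same travel and spring. Not to be pressed.
- stop_key (a joint): Lower of the two oblong keys, centre 42 mm left of and 21 mm down the slope from the round key's. Same size, travel and spring. Not to be pressed.
- plus_key (a joint): Small key (17 x 13 mm) below the display, at machine y = 0. Not to be pressed.
- minus_key (a joint): Small key (17 x 13 mm) below the display, at machine y = +34 mm. Not to be pressed.
- rotor: Aluminium rotor, 140 mm across, with six purple-capped microtubes, in the chamber under the lid. Origin on its axis, 63 mm above the bench. Not to be touched.
- tube_rack: White tube rack full of purple-capped blood tubes, 200 x 100 mm, 80 mm high, loose on the bench left of the machine. Origin: centre of its underside.
- tube_block: Aluminium block with microtubes, 60 x 90 mm, 44 mm high, loose, right of the control panel, about 25 to 40 mm from the machine's side. Origin: centre of its underside.
- rotor_lid: Cover of another rotor, aluminium disc 124 mm across with a 32 mm high middle knob, loose, right of the machine. Origin: centre of its underside.
- marker: Orange marker pen with black cap, 128 mm long, 13 mm thick, lying loose in front of the machine. Origin: centre of its underside.
- gel_bottle: White squeeze bottle with a blue spout, 62 mm across, 210 mm high, standing loose to the right. Origin: centre of its underside.
- white_jar: White screw-cap jar, 60 mm across, 75 mm high, standing loose left of the machine. Origin: centre of its underside.
- beaker: Clear cup, 68 mm across, 85 mm high, standing loose left of the machine. Origin: centre of its underside.
- slide_box: Small carton, 80 x 55 mm, 34 mm high, loose in front of the machine on the right. Origin: centre of its underside.

How it is judged:
On the way, in this order (a step that is already met when the one before it is completed fails the run):
1. the power rocker is pressed on (value of joint power_rocker above 0.22 rad), for 0.1 s.
2. the lid is pushed shut past its catch (value of joint lid below 0.02 rad), for 0.1 s.
3. the round short-spin key is pressed down by the fingers (value of joint short_key above 0.0028 m and contact force between the fingers and short_key above 1 N), for 0.2 s.
At the end, for the whole second after the job is handed in: Rocker on (over 0.22 of 0.28 rad), lid shut and caught (under 0.02 rad), and the round short-spin key still held down by the fingers (over 2.8 of 4 mm, over 1 N) through the last second (all of step 3 and value of joint power_rocker above 0.22 rad and value of joint lid below 0.02 rad); the arm keeps its last pose, push and grip.
It fails at once if the short-spin key is pressed before the machine is on and the lid shut (value of joint short_key above 0.002 m and (value of joint lid above 0.03 rad or value of joint power_rocker below 0.2 rad)).
It fails at once if another key is pressed (value of joint any of start_key, stop_key, plus_key, minus_key above 0.002 m).
It fails at once if the lid is lifted farther open (value of joint lid above 1.2 rad).
It fails at once if the fingers touch the rotor (contact force between the fingers and rotor above 1 N).
It fails at once if something standing around is shifted or lifted (20 mm) (distance of any of tube_rack, tube_block, rotor_lid, marker, gel_bottle, white_jar, beaker, slide_box from where it was at the start of the episode above 0.02 m).
It also fails if it takes over 53 s, if anything falls off the work surface, if the arm or the gripper's body presses on something with over 40 N, if the wrist force passes 120 N, or if a joint passes its speed limit or range.

## Working session

There is one attempt and no reset: what is moved stays moved. The work goes in short steps, Python scripts to look and compute and a tool call to move; the robot and the scene stay as the last step left them, time stands still between calls to the robot, and variables do not carry over. Pictures are saved under pics/ and viewed, at most 10 in all, crops included, and the job is handed in when it is done.

Besides the shell and the picture viewer there is one more tool, called after ">>>" by a JSON object that holds its "name" and its "arguments", one argument or row to a line. carry_out: Moves the arm, as the interface text tells. Its arguments: {"type":"object","properties":{"plan":{"type":"array"},"squeeze":{"type":"number"}},"required":["plan"]}

```bash
mkdir -p pics; python3 - <<'E'
from plant import r
import cv2
for n in("side","top"):
    cv2.imwrite(f"pics/{n}0.png",r.snapshot(n)[:,:,::-1]); print(r.camera_params(n))
s=r.get_state(); print({k:s[k] for k in("clock","tool_pos","eef_rot","opening","contact_force")})
E
```

```text
{'fx': 441.6695865234462, 'fy': 441.6695865234462, 'cx': 258.55235162937583, 'cy': 191.1603681204354, 'position': array([0.43901365, 0.84784244, 1.07541052]), 'attitude': array([-0.04820778,  0.9299547 , -0.36342155,  0.02801867])}
{'fx': 400.45624098827915, 'fy': 400.45624098827915, 'cx': 251.54488341862395, 'cy': 188.3894352923176, 'position': array([ 0.38496736, -0.02468337,  1.07217436]), 'attitude': array([-0.69776124,  0.711754  , -0.05150753,  0.06230939])}
{'clock': 0.1, 'tool_pos': array([ 0.179588  , -0.5980779 ,  0.23801424]), 'eef_rot': array([ 9.89367821e-01,  1.45432772e-01, -1.76150598e-04, -7.69326239e-04]), 'opening': 1.0008769878925285, 'contact_force': array([-0.2405378 ,  1.29341429,  0.61292172])}
```

View pics/side0.png

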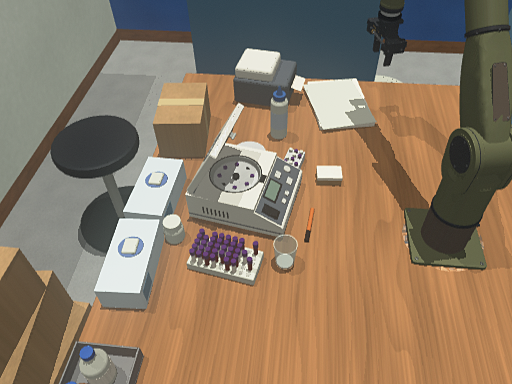

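View pics/top0.png

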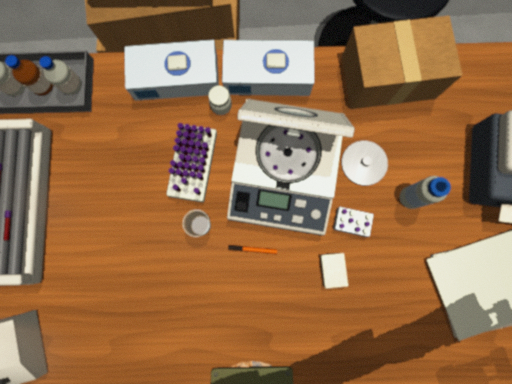

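The side view shows the open machine around (245,185). In the top view the panel spans (228,220) to (327,233), with the rocker near (243,198), the round key near (316,214) and the lid's front edge near (295,110). I'll enlarge both.

```bash
python3 - <<'E'
import cv2
a=cv2.imread("pics/top0.png")[90:240,220:360]; cv2.imwrite("pics/topc.png",cv2.resize(a,(700,750)[:2] if 0 else (560,600),interpolation=cv2.INTER_CUBIC))
a=cv2.imread("pics/side0.png")[95:240,180:310]; cv2.imwrite("pics/sidec.png",cv2.resize(a,(520,580),interpolation=cv2.INTER_CUBIC))
E
```

```text
(no output)
```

View pics/topc.png

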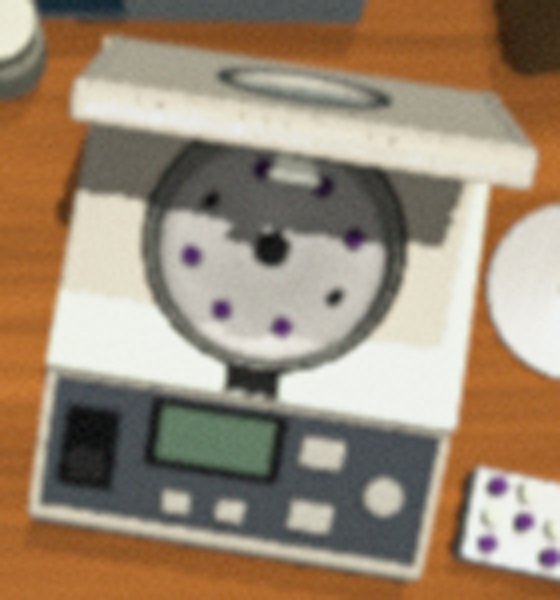

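View pics/sidec.png

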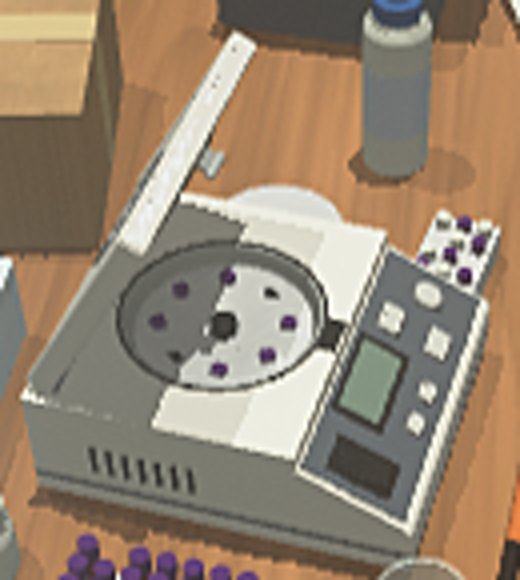

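Both crops are clear. In the top crop the round key is at (384,497), the rocker at (88,447), and the lid's front outer edge runs from (75,80) to (537,150). In the side crop the key is at (429,294), the rocker at (362,466), and the lid tip's outer corner is at (237,33). Next I'll triangulate these.

```bash
cat > h.py <<'E'
import numpy as np
from plant import r
from scipy.spatial.transform import Rotation as R
def ray(n,px):
    c=r.camera_params(n); d=np.array([(px[0]-c['cx'])/c['fx'],(px[1]-c['cy'])/c['fy'],1])
    d=R.from_quat(c['attitude']).apply(d); return np.array(c['position']),d/np.linalg.norm(d)
def tri(pt,ps):
    o1,d1=ray('top',pt);o2,d2=ray('side',ps)
    s=np.linalg.lstsq(np.c_[d1,-d2],o2-o1,rcond=None)[0]
    a,b=o1+s[0]*d1,o2+s[1]*d2
    return (a+b)/2,np.linalg.norm(a-b)
def plane(n,px,z):
    o,d=ray(n,px); return o+d*(z-o[2])/d[2]
T=lambda c:(c[0]/4-.375+220,c[1]/4-.375+90)
S=lambda c:(c[0]/4-.375+180,c[1]/4-.375+95)
E
python3 - <<'E'
from h import *
np.set_printoptions(precision=4,suppress=True)
P=dict(short=((384,497),(429,294)),start=((323,453),(391,318)),stop=((311,516),(438,343)),plus=((230,511),(428,391)),minus=((176,502),(416,424)),rocker=((88,447),(362,466)),hub=((271,248),(222,325)),lidFLout=((75,80),(237,33)),lidFLin=((70,118),(256,45)))
for k,(a,b) in P.items():
    print(k,*tri(T(a),S(b)),plane('top',T(a),.101),plane('side',S(b),.101))
for n,c in dict(FL=(30,517),FR=(417,578),).items(): print(n,plane('top',T(c),.07))
# machine-frame coords of known features (panel pts: s up slope from mid, h above)
c,s=np.cos(np.radians(25.2)),np.sin(np.radians(25.2))
E
```

```text
short [ 0.4779 -0.1676  0.0861] 0.0012508281834761712 [ 0.4771 -0.1655  0.101 ] [ 0.4767 -0.1522  0.101 ]
start [ 0.5052 -0.1304  0.0935] 0.0008332474239458848 [ 0.5047 -0.1296  0.101 ] [ 0.5043 -0.1228  0.101 ]
stop [ 0.4677 -0.1233  0.0763] 0.0016091113366333474 [ 0.4664 -0.1209  0.101 ] [ 0.4662 -0.0992  0.101 ]
plus [ 0.4721 -0.0733  0.0743] 0.0014576983495764684 [ 0.4704 -0.072   0.101 ] [ 0.4705 -0.0486  0.101 ]
minus [ 0.4787 -0.0398  0.0729] 0.0010856611958159072 [ 0.4766 -0.0394  0.101 ] [ 0.477  -0.0148  0.101 ]
rocker [0.5139 0.0143 0.0832] 0.0005261316643834429 [0.5113 0.0136 0.101 ] [0.5128 0.0292 0.101 ]
hub [ 0.6339 -0.1022  0.1017] 0.00048015850991621484 [ 0.6338 -0.1022  0.101 ] [ 0.6343 -0.103   0.101 ]
lidFLout [0.6003 0.0033 0.4602] 0.023218123308712247 [0.7463 0.0184 0.101 ] [ 0.6758 -0.4796  0.101 ]
lidFLin [0.5881 0.0057 0.4535] 0.021054424523632764 [0.7213 0.0219 0.101 ] [ 0.6559 -0.4629  0.101 ]
FL [0.4719 0.0518 0.07  ]
FR [ 0.4292 -0.1882  0.07  ]
```

```bash
cat >> h.py <<'E'
P=dict(short=((384,497),(429,294)),start=((323,453),(391,318)),stop=((311,516),(438,343)),plus=((230,511),(428,391)),minus=((176,502),(416,424)),rocker=((88,447),(362,466)))
L=dict(short=(0,-92,7),start=(21,-50,7),stop=(-21,-50,7),rocker=(0,93,3))
W=np.array([tri(T(P[k][0]),S(P[k][1]))[0] for k in L]); M=np.array([L[k] for k in L])/1e3
tilt=R.from_euler('y',-25.2,degrees=True)  # panel axes in machine frame
M=tilt.apply(M)
A=(M-M.mean(0))[:,:2];B=(W-W.mean(0))[:,:2]
yaw=np.arctan2((A[:,0]*B[:,1]-A[:,1]*B[:,0]).sum(),(A*B).sum())
Rm=R.from_euler('z',yaw); mid=(W-Rm.apply(M)).mean(0)
pan=lambda p:mid+(Rm*tilt).apply(np.array(p)/1e3)
E
python3 - <<'E'
from h import *
np.set_printoptions(precision=4,suppress=True)
print('yaw',yaw,'mid',mid); print('res mm',1e3*(W-mid-Rm.apply(M)))
F=dict(FLo=((75,80),(122,240)),FLi=((70,118),(148,252)),FRo=((537,150),(237,33)),FRi=((530,187),(256,45)))
for k,(a,b) in F.items():
    p,e=tri(T(a),S(b)); print(k,p,e,'rel mid, machine axes',Rm.inv().apply(p-mid))
for n,c in dict(deckBackL_side=(25,395),deckFrontL=(298,468),deckFrontR=(385,232)).items():
    p=plane('side',S(c),.113); print(n,p,Rm.inv().apply(p-mid))
for n,c in dict(dFL=(52,370),dFR=(462,430)).items():
    p=plane('top',T(c),.113); print(n,p,Rm.inv().apply(p-mid))
for n,c in dict(FL=(30,517),FR=(417,578)).items():
    p=plane('top',T(c),.06); print(n,p,Rm.inv().apply(p-mid))
p=plane('top',T((271,248)),.11);print('hub',Rm.inv().apply(p-mid))
print('short',pan((0,-92,7)),'rockernear',pan((-17.5,93,8)))
E
```

```text
yaw -0.18432726151268283 mid [ 0.4982 -0.0779  0.0793]
res mm [[-0.5644  0.1667  0.4191]
 [ 0.3994 -0.4176 -1.1459]
 [ 0.251  -0.2751 -0.4152]
 [-0.086   0.526   1.142 ]]
FLo [0.6744 0.0101 0.2908] 0.0023828206218659644 rel mid, machine axes [0.1571 0.1188 0.2115]
FLi [0.6568 0.0132 0.2843] 0.0017852537961709175 rel mid, machine axes [0.1393 0.1186 0.2049]
FRo [ 0.6315 -0.2227  0.2902] 0.003231162480180193 rel mid, machine axes [ 0.1575 -0.1179  0.2109]
FRi [ 0.6161 -0.2203  0.2815] 0.0007591811294678656 rel mid, machine axes [ 0.142  -0.1184  0.2021]
deckBackL_side [ 0.7669 -0.0053  0.113 ] [0.2508 0.1206 0.0337]
deckFrontL [0.5571 0.0455 0.113 ] [0.0352 0.1321 0.0337]
deckFrontR [ 0.5162 -0.208   0.113 ] [ 0.0416 -0.1246  0.0337]
dFL [0.5575 0.0343 0.113 ] [0.0377 0.1212 0.0337]
dFR [ 0.5154 -0.2124  0.113 ] [ 0.0416 -0.1291  0.0337]
FL [0.4728 0.0526 0.06  ] [-0.0489  0.1236 -0.0193]
FR [ 0.4297 -0.1899  0.06  ] [-0.0469 -0.1226 -0.0193]
hub [0.1354 0.0013 0.0307]
short [ 0.4784 -0.1678  0.0857] rockernear [0.4963 0.017  0.0791]
```

```bash
cat >> h.py <<'E'
np.set_printoptions(precision=4,suppress=True)
def mach(p): return mid+Rm.apply(p)      # machine axes, origin panel mid (hinge at x .230, z .113 abs)
def ori(pitch):  # tool y along machine x, z down, body leaning to the robot by pitch
    B=np.array([[0,1,0],[1,0,0],[0,0,-1]]).T.astype(float)
    return Rm*R.from_euler('y',-pitch)*R.from_matrix(B)
def go(p,o):
    s=r.get_state(); q=R.from_quat(s['eef_rot'])
    print('clk',round(s['clock'],2),'at',s['tool_pos'],'F',s['contact_force'],'op',s['opening'],'\n xyz',q.inv().apply(p-s['tool_pos']),'rot',(q.inv()*o).as_rotvec())
E
python3 - <<'E'
from h import *
go(pan((-17.5,93,8))+Rm.apply([-.015,0,.09]),ori(0))
E
```

```text
clk 0.1 at [ 0.1796 -0.5981  0.238 ] F [-0.2405  1.2934  0.6129] op 1.0008769878925285 
 xyz [ 0.467  -0.5047  0.0696] rot [-0.0015 -0.0007 -1.0946]
```

>>> {"name": "carry_out", "arguments": {
  "plan": [
    {"xyz": [0.03, -0.03, 0], "rot": [0, 0, -0.12], "grip": 255},
    {"xyz": [0.055, -0.06, 0], "rot": [0, 0, -0.24], "grip": 255},
    {"xyz": [0.08, -0.085, 0], "rot": [0, 0, -0.36], "grip": 255},
    {"xyz": [0.107, -0.115, 0], "rot": [0, 0, -0.48], "grip": 255},
    {"xyz": [0.133, -0.145, 0], "rot": [0, 0, -0.6], "grip": 255},
    {"xyz": [0.16, -0.172, 0], "rot": [0, 0, -0.72], "grip": 255},
    {"xyz": [0.187, -0.2, 0], "rot": [0, 0, -0.84], "grip": 255},
    {"xyz": [0.213, -0.23, 0], "rot": [0, 0, -0.96], "grip": 255}
  ]
}}

```text
clock: 0.77
tool_pos: [0.3182, -0.3155, 0.2387]
eef_rot: [0.809, 0.588, 0.0, 0.0]
contact_force: [1.2, 0.1, -0.7]
opening: 0.417
finger_force: 0.0
```

```bash
python3 - <<'E'
from h import *
go(pan((-17.5,93,8))+Rm.apply([-.015,0,.09]),ori(0))
E
```

```text
clk 0.77 at [ 0.3182 -0.3155  0.2387] F [ 1.2107  0.0653 -0.6807] op 0.41671261257379 
 xyz [0.3694 0.0519 0.0696] rot [ 0.0004  0.0001 -0.1293]
```

>>> {"name": "carry_out", "arguments": {
  "plan": [
    {"xyz": [0.04, 0.005, 0], "rot": [0, 0, -0.1], "grip": 255},
    {"xyz": [0.08, 0.01, 0], "rot": [0, 0, -0.129], "grip": 255},
    {"xyz": [0.12, 0.015, 0], "rot": [0, 0, -0.129], "grip": 255},
    {"xyz": [0.16, 0.02, 0], "rot": [0, 0, -0.129], "grip": 255},
    {"xyz": [0.2, 0.025, 0], "rot": [0, 0, -0.129], "grip": 255},
    {"xyz": [0.24, 0.03, 0], "rot": [0, 0, -0.129], "grip": 255},
    {"xyz": [0.28, 0.035, 0], "rot": [0, 0, -0.129], "grip": 255},
    {"xyz": [0.32, 0.045, 0], "rot": [0, 0, -0.129], "grip": 255}
  ]
}}

```text
clock: 1.43
tool_pos: [0.4602, -0.0254, 0.2386]
eef_rot: [0.771, 0.637, -0.001, -0.0]
contact_force: [0.2, -1.3, -0.4]
opening: 0.003
finger_force: 0.0
```

>>> {"name": "carry_out", "arguments": {
  "plan": [
    {"xyz": [0.035, 0.005, 0.03], "rot": [0, 0, 0], "grip": 255},
    {"xyz": [0.05, 0.007, 0.06], "rot": [0, 0, 0], "grip": 255},
    {"xyz": [0.05, 0.007, 0.07], "rot": [0, 0, 0], "grip": 255},
    {"xyz": [0.05, 0.007, 0.07], "rot": [0, 0, 0], "grip": 255}
  ]
}}

```text
clock: 1.77
tool_pos: [0.4754, 0.0219, 0.1662]
eef_rot: [0.77, 0.638, -0.002, -0.002]
contact_force: [-0.2, -1.1, 0.5]
opening: 0.006
finger_force: 0.0
```

```bash
python3 - <<'E'
from h import *
import cv2
go(pan((-17.5,93,8))+Rm.apply([-.015,0,.09]),ori(0))
a=r.snapshot('side');b=r.snapshot('top')
cv2.imwrite('pics/c1.png',np.hstack([cv2.resize(x[:,:,::-1][y:y+100,c:c+80],(400,500),interpolation=cv2.INTER_CUBIC) for x,y,c in((a,130,240),(b,150,200))]))
E
```

```text
clk 1.77 at [0.4754 0.0219 0.1662] F [-0.2419 -1.102   0.4839] op 0.006122920517790979 
 xyz [-0.0009  0.0065 -0.0029] rot [-0.0054  0.0014 -0.0019]
```

View pics/c1.png

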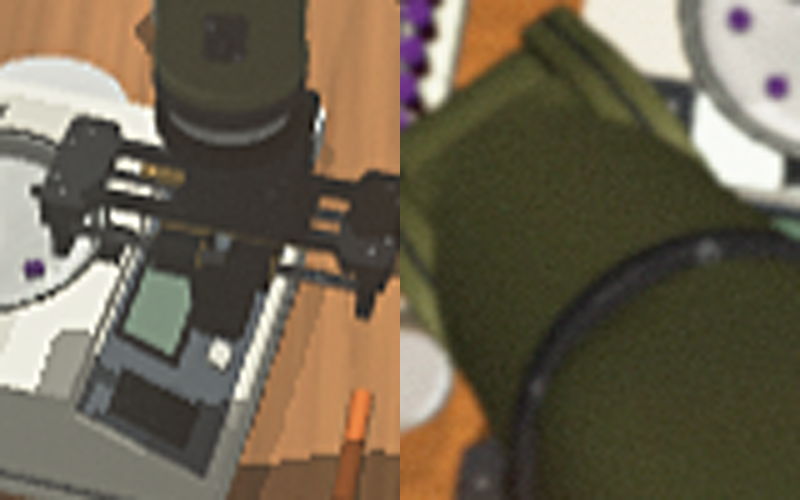

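The side crop shows the shut fingers end about 28–35 mm wide along the slope, directly in front of and above the rocker. Next I'll descend on the rocker's near end.

>>> {"name": "carry_out", "arguments": {
  "plan": [
    {"xyz": [-0.001, 0.008, 0.03], "rot": [0, 0, 0], "grip": 255},
    {"xyz": [-0.001, 0.008, 0.06], "rot": [0, 0, 0], "grip": 255},
    {"xyz": [-0.001, 0.008, 0.074], "rot": [0, 0, 0], "grip": 255},
    {"xyz": [-0.001, 0.008, 0.078], "rot": [0, 0, 0], "grip": 255},
    {"xyz": [-0.001, 0.008, 0.078], "rot": [0, 0, 0], "grip": 255}
  ]
}}

```text
clock: 2.28
tool_pos: [0.4847, 0.017, 0.0909]
eef_rot: [0.772, 0.636, -0.0, 0.0]
contact_force: [0.2, -0.2, -0.1]
opening: 0.005
finger_force: 0.0
```

>>> {"name": "carry_out", "arguments": {
  "plan": [
    {"xyz": [0, 0, 0.003], "rot": [0, 0, 0], "grip": 255},
    {"xyz": [0, 0, 0.005], "rot": [0, 0, 0], "grip": 255},
    {"xyz": [0, 0, 0.005], "rot": [0, 0, 0], "grip": 255}
  ]
}}

```text
clock: 2.53
tool_pos: [0.4853, 0.0178, 0.0865]
eef_rot: [0.771, 0.637, 0.001, 0.0]
contact_force: [-0.5, -0.2, 0.4]
opening: 0.005
finger_force: 0.0
```

>>> {"name": "carry_out", "arguments": {
  "plan": [
    {"xyz": [0, 0, 0.002], "rot": [0, 0, 0], "grip": 255},
    {"xyz": [0, 0, 0.003], "rot": [0, 0, 0], "grip": 255},
    {"xyz": [0, 0, 0.003], "rot": [0, 0, 0], "grip": 255}
  ]
}}

```text
clock: 2.78
tool_pos: [0.4848, 0.018, 0.0828]
eef_rot: [0.771, 0.637, 0.0, 0.0]
contact_force: [0.4, -0.2, -0.2]
opening: 0.005
finger_force: 0.0
```

```bash
python3 - <<'E'
from h import *
go(pan((-17.5,93,8))+Rm.apply([-.013,0,0]),ori(0))
E
```

```text
clk 2.78 at [0.4848 0.018  0.0828] F [ 0.3736 -0.1689 -0.1739] op 0.004556024004300629 
 xyz [ 0.0012 -0.0015  0.0037] rot [ 0.0002  0.     -0.0057]
```

>>> {"name": "carry_out", "arguments": {
  "plan": [
    {"xyz": [0.001, -0.001, 0.002], "rot": [0, 0, 0], "grip": 255},
    {"xyz": [0.001, -0.001, 0.003], "rot": [0, 0, 0], "grip": 255},
    {"xyz": [0.001, -0.001, 0.003], "rot": [0, 0, 0], "grip": 255}
  ]
}}

```text
clock: 3.03
tool_pos: [0.4837, 0.0194, 0.0796]
eef_rot: [0.771, 0.637, -0.0, -0.0]
contact_force: [-1.1, 0.4, 1.1]
opening: 0.003
finger_force: 0.6
```

>>> {"name": "carry_out", "arguments": {
  "plan": [
    {"xyz": [0, 0, 0.002], "rot": [0, 0, 0], "grip": 255},
    {"xyz": [0, 0, 0.003], "rot": [0, 0, 0], "grip": 255},
    {"xyz": [0, 0, 0.003], "rot": [0, 0, 0], "grip": 255}
  ]
}}

```text
clock: 3.28
tool_pos: [0.484, 0.0193, 0.0766]
eef_rot: [0.771, 0.637, 0.0, 0.0]
contact_force: [0.2, 1.0, 1.6]
opening: 0.005
finger_force: 0.6
```

>>> {"name": "carry_out", "arguments": {
  "plan": [
    {"xyz": [0, 0, 0.002], "rot": [0, 0, 0], "grip": 255},
    {"xyz": [0, 0, 0.002], "rot": [0, 0, 0], "grip": 255},
    {"xyz": [0, 0, 0.002], "rot": [0, 0, 0], "grip": 255}
  ]
}}

```text
clock: 3.53
tool_pos: [0.4838, 0.0191, 0.0745]
eef_rot: [0.771, 0.637, -0.0, -0.0]
contact_force: [-0.0, 0.6, 0.7]
opening: 0.008
finger_force: 0.2
```

>>> {"name": "carry_out", "arguments": {
  "plan": [
    {"xyz": [0, 0, 0.002], "rot": [0, 0, 0], "grip": 255},
    {"xyz": [0, 0, 0.002], "rot": [0, 0, 0], "grip": 255},
    {"xyz": [0, 0, 0.002], "rot": [0, 0, 0], "grip": 255}
  ]
}}

```text
clock: 3.78
tool_pos: [0.4839, 0.0191, 0.0728]
eef_rot: [0.771, 0.637, -0.0, 0.0]
contact_force: [-0.3, 0.3, 4.1]
opening: 0.005
finger_force: 1.7
```

>>> {"name": "carry_out", "arguments": {
  "plan": [
    {"xyz": [0, 0, 0.002], "rot": [0, 0, 0], "grip": 255},
    {"xyz": [0, 0, 0.002], "rot": [0, 0, 0], "grip": 255},
    {"xyz": [0, 0, 0.002], "rot": [0, 0, 0], "grip": 255}
  ]
}}

```text
clock: 4.03
tool_pos: [0.4841, 0.0191, 0.0723]
eef_rot: [0.771, 0.637, 0.0, 0.001]
contact_force: [-4.1, 0.4, 21.5]
opening: 0.003
finger_force: 9.8
```

The force jumped to 21.5 N, so the rocker has bottomed. I'll lift clear, check it, and head above the lid.

>>> {"name": "carry_out", "arguments": {
  "plan": [
    {"xyz": [0, 0, -0.03], "rot": [0, 0, 0], "grip": 255},
    {"xyz": [0, 0, -0.07], "rot": [0, 0, 0], "grip": 255},
    {"xyz": [0, 0, -0.11], "rot": [0, 0, 0], "grip": 255},
    {"xyz": [0, 0, -0.15], "rot": [0, 0, 0], "grip": 255},
    {"xyz": [0, 0, -0.19], "rot": [0, 0, 0], "grip": 255},
    {"xyz": [0, 0, -0.23], "rot": [0, 0, 0], "grip": 255},
    {"xyz": [0, 0, -0.27], "rot": [0, 0, 0], "grip": 255},
    {"xyz": [0, 0, -0.31], "rot": [0, 0, 0], "grip": 255}
  ]
}}

```text
clock: 4.7
tool_pos: [0.4832, 0.0188, 0.3826]
eef_rot: [0.771, 0.637, -0.0, -0.0]
contact_force: [1.4, 0.1, -1.1]
opening: 0.005
finger_force: 0.0
```

```bash
python3 - <<'E'
from h import *
import cv2
a=r.snapshot('side')
c=cv2.imread('pics/side0.png')
cv2.imwrite('pics/c2.png',np.hstack([cv2.resize(x[180:240,240:300],(400,400),interpolation=cv2.INTER_CUBIC) for x in(c,a[:,:,::-1])]))
hi=mach([.182,0,0]);hi[2]=.37
go(hi,ori(0))
E
```

```text
clk 4.75 at [0.4873 0.0202 0.3898] F [2.1452 0.3171 4.6891] op 0.007570374599466699 
 xyz [-0.0932  0.211   0.0223] rot [ 0.0132 -0.004  -0.0062]
```

View pics/c2.png

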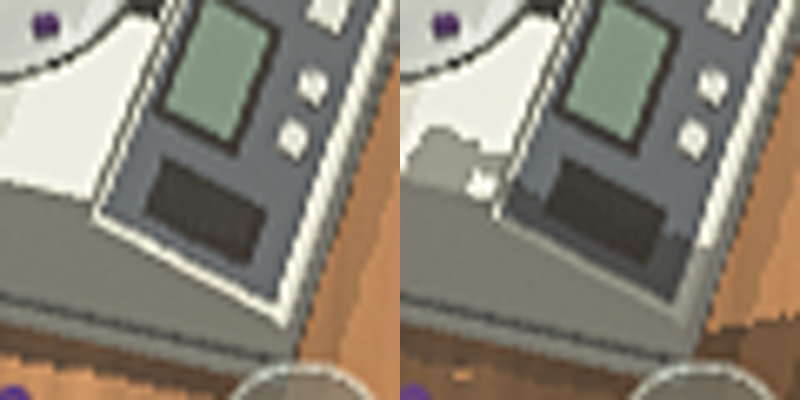

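The before/after crops don't settle it: the rocker is black on black, at about (205,210) in both. I'll press again 5 mm further up the slope. A stiff contact will confirm it is on.

>>> {"name": "carry_out", "arguments": {
  "plan": [
    {"xyz": [0, 0.005, 0.04], "rot": [0, 0, 0], "grip": 255},
    {"xyz": [0, 0.005, 0.08], "rot": [0, 0, 0], "grip": 255},
    {"xyz": [0, 0.005, 0.12], "rot": [0, 0, 0], "grip": 255},
    {"xyz": [0, 0.005, 0.16], "rot": [0, 0, 0], "grip": 255},
    {"xyz": [0, 0.005, 0.2], "rot": [0, 0, 0], "grip": 255},
    {"xyz": [0, 0.005, 0.24], "rot": [0, 0, 0], "grip": 255},
    {"xyz": [0, 0.005, 0.28], "rot": [0, 0, 0], "grip": 255},
    {"xyz": [0, 0.005, 0.294], "rot": [0, 0, 0], "grip": 255}
  ]
}}

```text
clock: 5.42
tool_pos: [0.4858, 0.0178, 0.082]
eef_rot: [0.771, 0.637, -0.003, -0.002]
contact_force: [0.1, -0.3, -0.5]
opening: 0.004
finger_force: 0.0
```

>>> {"name": "carry_out", "arguments": {
  "plan": [
    {"xyz": [0, 0, 0.004], "rot": [0, 0, 0], "grip": 255},
    {"xyz": [0, 0, 0.006], "rot": [0, 0, 0], "grip": 255},
    {"xyz": [0, 0, 0.006], "rot": [0, 0, 0], "grip": 255}
  ]
}}

```text
clock: 5.67
tool_pos: [0.4892, 0.0183, 0.081]
eef_rot: [0.771, 0.637, 0.0, 0.0]
contact_force: [-0.1, -0.1, 0.1]
opening: 0.003
finger_force: 0.0
```

>>> {"name": "carry_out", "arguments": {
  "plan": [
    {"xyz": [0, 0, 0.002], "rot": [0, 0, 0], "grip": 255},
    {"xyz": [0, 0, 0.002], "rot": [0, 0, 0], "grip": 255},
    {"xyz": [0, 0, 0.002], "rot": [0, 0, 0], "grip": 255}
  ]
}}

```text
clock: 5.92
tool_pos: [0.4895, 0.0182, 0.0797]
eef_rot: [0.771, 0.637, 0.001, 0.001]
contact_force: [0.2, -1.5, -0.3]
opening: 0.006
finger_force: 0.0
```

>>> {"name": "carry_out", "arguments": {
  "plan": [
    {"xyz": [0, 0, 0.002], "rot": [0, 0, 0], "grip": 255},
    {"xyz": [0, 0, 0.002], "rot": [0, 0, 0], "grip": 255},
    {"xyz": [0, 0, 0.002], "rot": [0, 0, 0], "grip": 255}
  ]
}}

```text
clock: 6.17
tool_pos: [0.4889, 0.0181, 0.0769]
eef_rot: [0.771, 0.637, 0.0, 0.0]
contact_force: [0.6, -0.0, -0.7]
opening: 0.002
finger_force: 0.0
```

>>> {"name": "carry_out", "arguments": {
  "plan": [
    {"xyz": [0, 0, 0.002], "rot": [0, 0, 0], "grip": 255},
    {"xyz": [0, 0, 0.002], "rot": [0, 0, 0], "grip": 255},
    {"xyz": [0, 0, 0.002], "rot": [0, 0, 0], "grip": 255}
  ]
}}

```text
clock: 6.42
tool_pos: [0.4891, 0.0181, 0.0761]
eef_rot: [0.771, 0.637, 0.0, 0.001]
contact_force: [-2.4, -0.8, 16.5]
opening: 0.005
finger_force: 7.9
```

>>> {"name": "carry_out", "arguments": {
  "plan": [
    {"xyz": [0, 0, 0.002], "rot": [0, 0, 0], "grip": 255},
    {"xyz": [0, 0, 0.002], "rot": [0, 0, 0], "grip": 255},
    {"xyz": [0, 0, 0.002], "rot": [0, 0, 0], "grip": 255}
  ]
}}

```text
clock: 6.67
tool_pos: [0.4892, 0.0181, 0.0757]
eef_rot: [0.771, 0.637, 0.001, 0.002]
contact_force: [-6.0, -0.7, 35.4]
opening: 0.002
finger_force: 16.8
```

A stiff contact with no travel, so the rocker is on. Now up and over the lid.

>>> {"name": "carry_out", "arguments": {
  "plan": [
    {"xyz": [0, 0, -0.03], "rot": [0, 0, 0], "grip": 255},
    {"xyz": [0, 0, -0.07], "rot": [0, 0, 0], "grip": 255},
    {"xyz": [0, 0, -0.11], "rot": [0, 0, 0], "grip": 255},
    {"xyz": [0, 0, -0.15], "rot": [0, 0, 0], "grip": 255},
    {"xyz": [0, 0, -0.19], "rot": [0, 0, 0], "grip": 255},
    {"xyz": [0, 0, -0.23], "rot": [0, 0, 0], "grip": 255},
    {"xyz": [0, 0, -0.27], "rot": [0, 0, 0], "grip": 255},
    {"xyz": [0, 0, -0.305], "rot": [0, 0, 0], "grip": 255}
  ]
}}

```text
clock: 7.33
tool_pos: [0.4885, 0.0183, 0.3804]
eef_rot: [0.771, 0.637, 0.001, 0.0]
contact_force: [0.9, 0.4, -0.6]
opening: 0.004
finger_force: 0.0
```

>>> {"name": "carry_out", "arguments": {
  "plan": [
    {"xyz": [-0.015, 0.034, 0], "rot": [0, 0, 0], "grip": 255},
    {"xyz": [-0.031, 0.07, 0], "rot": [0, 0, 0], "grip": 255},
    {"xyz": [-0.047, 0.106, 0], "rot": [0, 0, 0], "grip": 255},
    {"xyz": [-0.063, 0.142, 0], "rot": [0, 0, 0], "grip": 255},
    {"xyz": [-0.078, 0.177, 0], "rot": [0, 0, 0], "grip": 255},
    {"xyz": [-0.092, 0.207, 0], "rot": [0, 0, 0], "grip": 255},
    {"xyz": [-0.092, 0.207, 0], "rot": [0, 0, 0], "grip": 255}
  ]
}}

```text
clock: 7.92
tool_pos: [0.6778, -0.1171, 0.3747]
eef_rot: [0.773, 0.634, -0.001, 0.001]
contact_force: [-0.9, -0.2, -1.0]
opening: 0.007
finger_force: 0.0
```

```bash
cat >> h.py <<'E'
def lidp(th,off=.012):  # TCP for lid angle th at the press point
    c,s=np.cos(th),np.sin(th)
    p=mach([.230-.170*c+.022*s+off*s,0,0]); p[2]=.113+.170*s+.022*c; return p
E
python3 - <<'E'
from h import *
go(lidp(1.07),ori(0))
E
```

```text
clk 7.92 at [ 0.6778 -0.1171  0.3747] F [-0.8515 -0.2025 -0.961 ] op 0.006854475998273591 
 xyz [ 0.0059 -0.0057  0.102 ] rot [ 0.0003  0.0029 -0.0131]
```

>>> {"name": "carry_out", "arguments": {
  "plan": [
    {"xyz": [0.006, -0.004, 0.03], "rot": [0, 0, -0.013], "grip": 255},
    {"xyz": [0.006, -0.004, 0.06], "rot": [0, 0, -0.013], "grip": 255},
    {"xyz": [0.006, -0.004, 0.08], "rot": [0, 0, -0.013], "grip": 255},
    {"xyz": [0.006, -0.004, 0.09], "rot": [0, 0, -0.013], "grip": 255},
    {"xyz": [0.006, -0.004, 0.09], "rot": [0, 0, -0.013], "grip": 255}
  ]
}}

```text
clock: 8.33
tool_pos: [0.6701, -0.1046, 0.285]
eef_rot: [0.767, 0.642, -0.002, -0.002]
contact_force: [0.1, -0.1, 0.2]
opening: 0.006
finger_force: 0.0
```

```bash
python3 - <<'E'
from h import *
go(lidp(1.07),ori(0))
q=R.from_quat(r.get_state()['eef_rot']);p=r.get_state()['tool_pos']
for t in np.arange(1.0,-.01,-.1): print(round(t,2),q.inv().apply(lidp(t)-p))
E
```

```text
clk 8.33 at [ 0.6701 -0.1046  0.285 ] F [ 0.1156 -0.1446  0.2177] op 0.005737853608038595 
 xyz [-0.0053  0.0044  0.0123] rot [-0.0054  0.0011  0.0079]
1.0 [-0.0052 -0.0071  0.0171]
0.9 [-0.0051 -0.0228  0.0253]
0.8 [-0.0049 -0.0378  0.0349]
0.7 [-0.0048 -0.0518  0.046 ]
0.6 [-0.0047 -0.0647  0.0582]
0.5 [-0.0046 -0.0764  0.0716]
0.4 [-0.0045 -0.0868  0.086 ]
0.3 [-0.0044 -0.0957  0.1013]
0.2 [-0.0043 -0.1031  0.1172]
0.1 [-0.0043 -0.1089  0.1338]
0.0 [-0.0042 -0.1131  0.1506]
```

>>> {"name": "carry_out", "arguments": {
  "plan": [
    {"xyz": [-0.004, 0.004, 0.012], "rot": [0, 0, 0], "grip": 255},
    {"xyz": [-0.005, -0.002, 0.015], "rot": [0, 0, 0], "grip": 255},
    {"xyz": [-0.005, -0.007, 0.018], "rot": [0, 0, 0], "grip": 255},
    {"xyz": [-0.005, -0.015, 0.022], "rot": [0, 0, 0], "grip": 255},
    {"xyz": [-0.005, -0.023, 0.026], "rot": [0, 0, 0], "grip": 255},
    {"xyz": [-0.005, -0.023, 0.026], "rot": [0, 0, 0], "grip": 255}
  ]
}}

```text
clock: 8.83
tool_pos: [0.6478, -0.1056, 0.2623]
eef_rot: [0.767, 0.642, 0.0, 0.0]
contact_force: [0.6, -0.7, 0.4]
opening: 0.008
finger_force: 0.0
```

```bash
python3 - <<'E'
from h import *
import cv2
go(lidp(.9),ori(0))
a=r.snapshot('side')
cv2.imwrite('pics/c3.png',cv2.resize(a[60:240,170:310,::-1],(467,600),interpolation=cv2.INTER_CUBIC))
E
```

```text
clk 8.83 at [ 0.6478 -0.1056  0.2623] F [ 0.6129 -0.7055  0.4469] op 0.007839988702142841 
 xyz [-0.0002 -0.0012  0.0025] rot [0.0006 0.0005 0.0075]
```

View pics/c3.png

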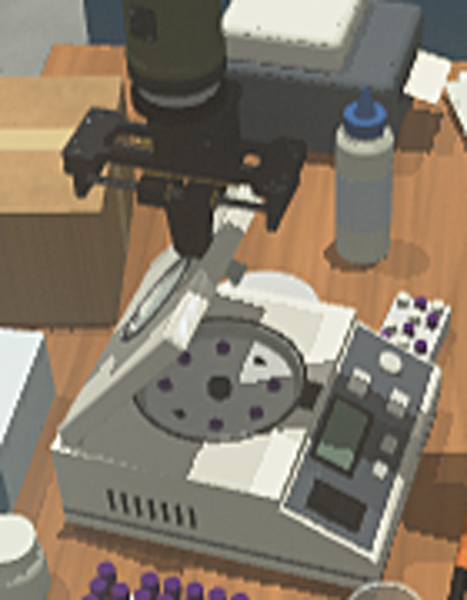

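The picture shows the fingertip on the lid's outer face near its front edge at (195,250), with the lid swinging down. I'll keep following the arc.

>>> {"name": "carry_out", "arguments": {
  "plan": [
    {"xyz": [0, -0.008, 0.007], "rot": [0, 0, 0], "grip": 255},
    {"xyz": [0, -0.016, 0.012], "rot": [0, 0, 0], "grip": 255},
    {"xyz": [0, -0.023, 0.017], "rot": [0, 0, 0], "grip": 255},
    {"xyz": [0, -0.03, 0.023], "rot": [0, 0, 0], "grip": 255},
    {"xyz": [0, -0.036, 0.029], "rot": [0, 0, 0], "grip": 255},
    {"xyz": [0, -0.043, 0.035], "rot": [0, 0, 0], "grip": 255},
    {"xyz": [0, -0.049, 0.042], "rot": [0, 0, 0], "grip": 255},
    {"xyz": [0, -0.055, 0.049], "rot": [0, 0, 0], "grip": 255}
  ]
}}

```text
clock: 9.55
tool_pos: [0.5958, -0.0957, 0.2137]
eef_rot: [0.767, 0.642, 0.001, 0.001]
contact_force: [1.7, 0.3, 0.7]
opening: 0.01
finger_force: 0.5
```

```bash
python3 - <<'E'
from h import *
for t in (.4,.3,.2,.1,.06,0):print(t);go(lidp(t),ori(0))
E
```

```text
0.4
clk 9.55 at [ 0.5958 -0.0957  0.2137] F [1.7269 0.2979 0.7275] op 0.010030616293185232 
 xyz [-0.0004 -0.0126  0.0142] rot [ 0.0038 -0.0006  0.0072]
0.3
clk 9.55 at [ 0.5958 -0.0957  0.2137] F [1.7269 0.2979 0.7275] op 0.010030616293185232 
 xyz [-0.0003 -0.0217  0.0294] rot [ 0.0038 -0.0006  0.0072]
0.2
clk 9.55 at [ 0.5958 -0.0957  0.2137] F [1.7269 0.2979 0.7275] op 0.010030616293185232 
 xyz [-0.0003 -0.0292  0.0452] rot [ 0.0038 -0.0006  0.0072]
0.1
clk 9.55 at [ 0.5958 -0.0957  0.2137] F [1.7269 0.2979 0.7275] op 0.010030616293185232 
 xyz [-0.0002 -0.0352  0.0617] rot [ 0.0038 -0.0006  0.0072]
0.06
clk 9.55 at [ 0.5958 -0.0957  0.2137] F [1.7269 0.2979 0.7275] op 0.010030616293185232 
 xyz [-0.0002 -0.0371  0.0684] rot [ 0.0038 -0.0006  0.0072]
0
clk 9.55 at [ 0.5958 -0.0957  0.2137] F [1.7269 0.2979 0.7275] op 0.010030616293185232 
 xyz [-0.0002 -0.0395  0.0785] rot [ 0.0038 -0.0006  0.0072]
```

>>> {"name": "carry_out", "arguments": {
  "plan": [
    {"xyz": [0, -0.006, 0.008], "rot": [0, 0, 0], "grip": 255},
    {"xyz": [0, -0.012, 0.016], "rot": [0, 0, 0], "grip": 255},
    {"xyz": [0, -0.017, 0.023], "rot": [0, 0, 0], "grip": 255},
    {"xyz": [0, -0.021, 0.031], "rot": [0, 0, 0], "grip": 255},
    {"xyz": [0, -0.025, 0.039], "rot": [0, 0, 0], "grip": 255},
    {"xyz": [0, -0.028, 0.046], "rot": [0, 0, 0], "grip": 255},
    {"xyz": [0, -0.031, 0.054], "rot": [0, 0, 0], "grip": 255},
    {"xyz": [0, -0.034, 0.06], "rot": [0, 0, 0], "grip": 255}
  ]
}}

```text
clock: 10.22
tool_pos: [0.5604, -0.0898, 0.1517]
eef_rot: [0.767, 0.642, -0.0, -0.0]
contact_force: [0.6, 0.3, 0.9]
opening: 0.006
finger_force: 0.3
```

>>> {"name": "carry_out", "arguments": {
  "plan": [
    {"xyz": [0, -0.001, 0.004], "rot": [0, 0, 0], "grip": 255},
    {"xyz": [0, -0.002, 0.008], "rot": [0, 0, 0], "grip": 255},
    {"xyz": [0, -0.003, 0.012], "rot": [0, 0, 0], "grip": 255},
    {"xyz": [0, -0.003, 0.014], "rot": [0, 0, 0], "grip": 255},
    {"xyz": [0, -0.003, 0.014], "rot": [0, 0, 0], "grip": 255}
  ]
}}

```text
clock: 10.63
tool_pos: [0.5575, -0.0893, 0.1383]
eef_rot: [0.767, 0.642, -0.0, -0.0]
contact_force: [-0.6, 0.3, -0.4]
opening: 0.009
finger_force: 0.0
```

>>> {"name": "carry_out", "arguments": {
  "plan": [
    {"xyz": [0, 0, 0.002], "rot": [0, 0, 0], "grip": 255},
    {"xyz": [0, 0, 0.003], "rot": [0, 0, 0], "grip": 255},
    {"xyz": [0, 0, 0.003], "rot": [0, 0, 0], "grip": 255}
  ]
}}

```text
clock: 10.88
tool_pos: [0.5579, -0.0892, 0.1356]
eef_rot: [0.767, 0.642, 0.0, 0.0]
contact_force: [-0.1, -0.4, 0.4]
opening: 0.006
finger_force: 0.0
```

>>> {"name": "carry_out", "arguments": {
  "plan": [
    {"xyz": [0, 0, 0.001], "rot": [0, 0, 0], "grip": 255},
    {"xyz": [0, 0, 0.002], "rot": [0, 0, 0], "grip": 255},
    {"xyz": [0, 0, 0.002], "rot": [0, 0, 0], "grip": 255}
  ]
}}

```text
clock: 11.13
tool_pos: [0.558, -0.0892, 0.1353]
eef_rot: [0.767, 0.642, 0.0, 0.001]
contact_force: [-4.6, 0.2, 13.7]
opening: 0.006
finger_force: 6.9
```

>>> {"name": "carry_out", "arguments": {
  "plan": [
    {"xyz": [0, 0, 0.001], "rot": [0, 0, 0], "grip": 255},
    {"xyz": [0, 0, 0.002], "rot": [0, 0, 0], "grip": 255},
    {"xyz": [0, 0, 0.002], "rot": [0, 0, 0], "grip": 255}
  ]
}}

```text
clock: 11.38
tool_pos: [0.5581, -0.0892, 0.1351]
eef_rot: [0.767, 0.642, 0.0, 0.001]
contact_force: [-8.4, 0.7, 28.4]
opening: 0.01
finger_force: 14.4
```

The stop is rigid at z = 0.135 m, which matches the lid shut. Lift clear and go above the round key.

>>> {"name": "carry_out", "arguments": {
  "plan": [
    {"xyz": [0, 0, -0.03], "rot": [0, 0, 0], "grip": 255},
    {"xyz": [0, 0, -0.06], "rot": [0, 0, 0], "grip": 255},
    {"xyz": [0, 0, -0.08], "rot": [0, 0, 0], "grip": 255},
    {"xyz": [0, 0, -0.08], "rot": [0, 0, 0], "grip": 255}
  ]
}}

```text
clock: 11.72
tool_pos: [0.5608, -0.089, 0.2159]
eef_rot: [0.767, 0.642, 0.003, 0.003]
contact_force: [1.2, 0.4, 0.3]
opening: 0.003
finger_force: 0.0
```

```bash
python3 - <<'E'
from h import *
print(ori(.44).apply([0,0,1]),(Rm*tilt).apply([0,0,-1]))
go(pan((0,-92,47)),ori(.44))
E
```

```text
[ 0.4187 -0.0781 -0.9048] [ 0.4186 -0.078  -0.9048]
clk 11.72 at [ 0.5608 -0.089   0.2159] F [1.2172 0.4112 0.2599] op 0.003325341261728467 
 xyz [-0.0921 -0.085   0.0932] rot [-0.4316 -0.0028  0.0066]
```

>>> {"name": "carry_out", "arguments": {
  "plan": [
    {"xyz": [-0.026, -0.024, 0], "rot": [-0.1, 0, 0], "grip": 255},
    {"xyz": [-0.052, -0.048, 0], "rot": [-0.2, 0, 0], "grip": 255},
    {"xyz": [-0.078, -0.072, 0], "rot": [-0.3, 0, 0], "grip": 255},
    {"xyz": [-0.092, -0.085, 0.02], "rot": [-0.4, 0, 0], "grip": 255},
    {"xyz": [-0.092, -0.085, 0.05], "rot": [-0.435, 0, 0.007], "grip": 255},
    {"xyz": [-0.092, -0.085, 0.08], "rot": [-0.435, 0, 0.007], "grip": 255},
    {"xyz": [-0.092, -0.085, 0.093], "rot": [-0.435, 0, 0.007], "grip": 255},
    {"xyz": [-0.092, -0.085, 0.093], "rot": [-0.435, 0, 0.007], "grip": 255}
  ]
}}

```text
clock: 12.38
tool_pos: [0.4407, -0.1773, 0.1521]
eef_rot: [0.76, 0.638, 0.04, 0.119]
contact_force: [0.1, 0.1, 0.2]
opening: 0.004
finger_force: 0.0
```

```bash
python3 - <<'E'
from h import *
import cv2
go(pan((0,-92,7)),ori(.44))
a=r.snapshot('side')
cv2.imwrite('pics/c4.png',cv2.resize(a[90:240,180:320,::-1],(560,600),interpolation=cv2.INTER_CUBIC))
E
```

```text
clk 12.38 at [ 0.4407 -0.1773  0.1521] F [0.0723 0.0608 0.1953] op 0.004133803128292892 
 xyz [0.0222 0.0193 0.0712] rot [-0.2049  0.086   0.0288]
```

View pics/c4.png

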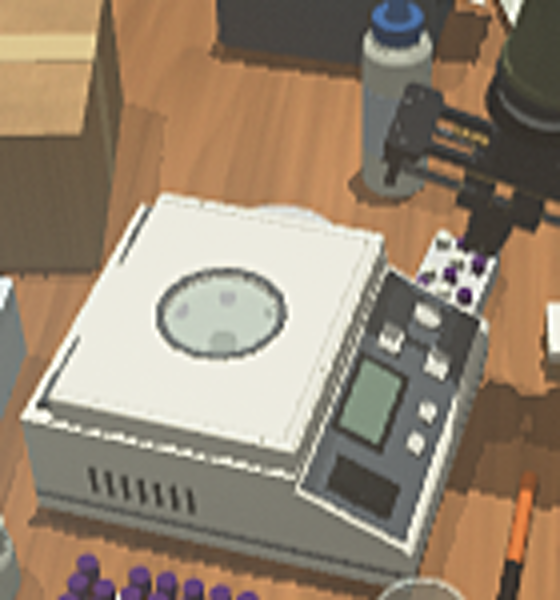

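The lid is flat and shut, and the fingers are to the right of the key. The pose fell short of the commanded one, so I'll check the joints.

>>> {"name": "carry_out", "arguments": {
  "plan": [
    {"xyz": [0, 0, 0], "rot": [0, 0, 0], "grip": 255},
    {"xyz": [0, 0, 0], "rot": [0, 0, 0], "grip": 255}
  ]
}}

```text
clock: 12.6
tool_pos: [0.4418, -0.1767, 0.1531]
eef_rot: [0.76, 0.638, 0.04, 0.119]
contact_force: [-0.7, 0.7, -0.5]
opening: 0.003
finger_force: 0.0
```

```bash
python3 - <<'E'
from h import *
print(r.get_state()['q'])
go(pan((0,-92,47)),ori(.44))
go(pan((0,-92,47)),ori(.2))
E
```

```text
[ 0.5545  0.6471 -0.5082  2.3109  1.574   0.3885 -1.5281]
clk 12.6 at [ 0.4418 -0.1767  0.1531] F [-0.7181  0.7083 -0.4583] op 0.0028475744664401797 
 xyz [0.0183 0.0099 0.0329] rot [-0.2055  0.0857  0.0294]
clk 12.6 at [ 0.4418 -0.1767  0.1531] F [-0.7181  0.7083 -0.4583] op 0.0028475744664401797 
 xyz [0.0183 0.0099 0.0329] rot [0.0343 0.0884 0.0189]
```

Tilting runs into the wrist's limits, so I'll return to vertical and press with the tip's far edge, as on the rocker.

```bash
python3 - <<'E'
from h import *
go(pan((0,-92,7))+Rm.apply([-.01,0,.04]),ori(0))
E
```

```text
clk 12.6 at [ 0.4418 -0.1767  0.1531] F [-0.7181  0.7083 -0.4583] op 0.0028475744664401797 
 xyz [0.0179 0.0177 0.0309] rot [0.2342 0.0901 0.01  ]
```

>>> {"name": "carry_out", "arguments": {
  "plan": [
    {"xyz": [0.005, 0.005, 0], "rot": [0.08, 0.03, 0], "grip": 255},
    {"xyz": [0.01, 0.01, 0], "rot": [0.16, 0.06, 0], "grip": 255},
    {"xyz": [0.018, 0.018, 0], "rot": [0.234, 0.09, 0.01], "grip": 255},
    {"xyz": [0.018, 0.018, 0.015], "rot": [0.234, 0.09, 0.01], "grip": 255},
    {"xyz": [0.018, 0.018, 0.015], "rot": [0.234, 0.09, 0.01], "grip": 255},
    {"xyz": [0.018, 0.018, 0.015], "rot": [0.234, 0.09, 0.01], "grip": 255}
  ]
}}

```text
clock: 13.1
tool_pos: [0.4688, -0.1641, 0.1417]
eef_rot: [0.77, 0.638, 0.003, 0.001]
contact_force: [-0.4, -0.1, 0.1]
opening: 0.002
finger_force: 0.0
```

```bash
python3 - <<'E'
from h import *
print(r.get_state()['q'])
go(pan((0,-92,7))+Rm.apply([-.01,0,0.005]),ori(0))
E
```

```text
[ 0.6463  0.7551 -0.6606  2.0271  0.7924  0.627  -0.7413]
clk 13.1 at [ 0.4688 -0.1641  0.1417] F [-0.4349 -0.1039  0.0757] op 0.0016383003658842494 
 xyz [-0.002  -0.0001  0.051 ] rot [ 0.0042 -0.0033 -0.0028]
```

>>> {"name": "carry_out", "arguments": {
  "plan": [
    {"xyz": [-0.002, 0, 0.02], "rot": [0, 0, 0], "grip": 255},
    {"xyz": [-0.002, 0, 0.04], "rot": [0, 0, 0], "grip": 255},
    {"xyz": [-0.002, 0, 0.046], "rot": [0, 0, 0], "grip": 255},
    {"xyz": [-0.002, 0, 0.046], "rot": [0, 0, 0], "grip": 255},
    {"xyz": [-0.002, 0, 0.046], "rot": [0, 0, 0], "grip": 255}
  ]
}}

```text
clock: 13.52
tool_pos: [0.4653, -0.1659, 0.096]
eef_rot: [0.769, 0.639, 0.0, 0.001]
contact_force: [1.1, 0.6, 0.7]
opening: 0.002
finger_force: 0.0
```

>>> {"name": "carry_out", "arguments": {
  "plan": [
    {"xyz": [0, 0, 0.003], "rot": [0, 0, 0], "grip": 255},
    {"xyz": [0, 0, 0.005], "rot": [0, 0, 0], "grip": 255},
    {"xyz": [0, 0, 0.005], "rot": [0, 0, 0], "grip": 255}
  ]
}}

```text
clock: 13.77
tool_pos: [0.4656, -0.1664, 0.0907]
eef_rot: [0.769, 0.639, 0.0, 0.001]
contact_force: [0.5, -0.3, 0.1]
opening: 0.004
finger_force: 0.0
```

```bash
python3 - <<'E'
from h import *
go(pan((0,-92,7))+Rm.apply([-.01,0,0]),ori(0))
E
```

```text
clk 13.77 at [ 0.4656 -0.1664  0.0907] F [ 0.5349 -0.3292  0.1273] op 0.003781501229936553 
 xyz [0.0009 0.0028 0.005 ] rot [0.0026 0.0012 0.    ]
```

>>> {"name": "carry_out", "arguments": {
  "plan": [
    {"xyz": [0.001, 0.002, 0.002], "rot": [0, 0, 0], "grip": 255},
    {"xyz": [0.001, 0.002, 0.004], "rot": [0, 0, 0], "grip": 255},
    {"xyz": [0.001, 0.002, 0.004], "rot": [0, 0, 0], "grip": 255}
  ]
}}

```text
clock: 14.02
tool_pos: [0.4677, -0.1657, 0.0862]
eef_rot: [0.769, 0.639, 0.0, 0.001]
contact_force: [0.5, 0.5, 0.6]
opening: 0.006
finger_force: 0.0
```

>>> {"name": "carry_out", "arguments": {
  "plan": [
    {"xyz": [0, 0, 0.002], "rot": [0, 0, 0], "grip": 255},
    {"xyz": [0, 0, 0.002], "rot": [0, 0, 0], "grip": 255},
    {"xyz": [0, 0, 0.002], "rot": [0, 0, 0], "grip": 255}
  ]
}}

```text
clock: 14.27
tool_pos: [0.4679, -0.1657, 0.0845]
eef_rot: [0.769, 0.639, 0.0, 0.001]
contact_force: [0.8, -0.3, 2.5]
opening: 0.001
finger_force: 1.1
```

>>> {"name": "carry_out", "arguments": {
  "plan": [
    {"xyz": [0, 0, 0.002], "rot": [0, 0, 0], "grip": 255},
    {"xyz": [0, 0, 0.002], "rot": [0, 0, 0], "grip": 255},
    {"xyz": [0, 0, 0.002], "rot": [0, 0, 0], "grip": 255}
  ]
}}

```text
clock: 14.52
tool_pos: [0.4682, -0.1658, 0.0826]
eef_rot: [0.769, 0.639, 0.001, 0.001]
contact_force: [1.1, -0.4, 5.5]
opening: 0.009
finger_force: 1.9
```

>>> {"name": "carry_out", "arguments": {
  "plan": [
    {"xyz": [0, 0, 0.002], "rot": [0, 0, 0], "grip": 255},
    {"xyz": [0, 0, 0.002], "rot": [0, 0, 0], "grip": 255},
    {"xyz": [0, 0, 0.002], "rot": [0, 0, 0], "grip": 255}
  ]
}}

```text
clock: 14.77
tool_pos: [0.4684, -0.1658, 0.0811]
eef_rot: [0.769, 0.639, 0.001, 0.002]
contact_force: [0.1, -0.2, 9.6]
opening: 0.01
finger_force: 4.3
```

>>> {"name": "carry_out", "arguments": {
  "plan": [
    {"xyz": [0, 0, 0.001], "rot": [0, 0, 0], "grip": 255},
    {"xyz": [0, 0, 0.001], "rot": [0, 0, 0], "grip": 255},
    {"xyz": [0, 0, 0.001], "rot": [0, 0, 0], "grip": 255},
    {"xyz": [0, 0, 0.001], "rot": [0, 0, 0], "grip": 255}
  ]
}}

```text
clock: 15.1
tool_pos: [0.4685, -0.1658, 0.0809]
eef_rot: [0.769, 0.639, 0.001, 0.002]
contact_force: [-1.2, -0.4, 17.9]
opening: 0.005
finger_force: 8.2
```

>>> {"name": "carry_out", "arguments": {
  "plan": [
    {"xyz": [0, 0, 0], "rot": [0, 0, 0], "grip": 255},
    {"xyz": [0, 0, 0], "rot": [0, 0, 0], "grip": 255},
    {"xyz": [0, 0, 0], "rot": [0, 0, 0], "grip": 255},
    {"xyz": [0, 0, 0], "rot": [0, 0, 0], "grip": 255}
  ]
}}

```text
clock: 15.43
tool_pos: [0.4685, -0.1658, 0.0808]
eef_rot: [0.769, 0.639, 0.001, 0.002]
contact_force: [-1.4, -0.8, 17.9]
opening: 0.004
finger_force: 8.2
```

```bash
python3 - <<'E'
from h import *
import cv2
a=r.snapshot('side')
cv2.imwrite('pics/c5.png',cv2.resize(a[90:240,180:320,::-1],(560,600),interpolation=cv2.INTER_CUBIC))
E
```

```text
(no output)
```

View pics/c5.png

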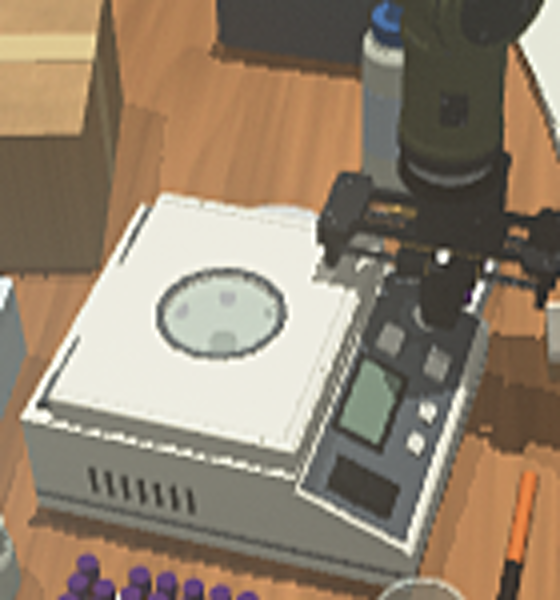

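The fingertip is on the round key at (430,315), the lid is flat and shut, and the other keys and the objects around are untouched. The force holds steady at 18 N against the stop, so I'm handing in.

```bash
python3 -c "
from plant import r
print(r.finish_job())"
```

```text
the job is handed in; nothing more can be done
None
```

The job is handed in with the rocker pressed on, the lid pushed shut to its stop and the short-spin key held fully down at about 18 N; no verdict came back, and I judged the rocker by feel because the pictures couldn't show it.

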